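# Extend a snap-button support arm over a bath and hang a thermometer in it

### The job

Squeeze in both snap buttons of the stand's telescoping side arm and draw the outer tube slowly out, away from the stand's rod, to its next hole, so that both buttons spring fully out again; before you let go, give the tube a light, steady outward tug of about 20 N, never as much as 30 N, to prove that it is locked. Then take the orange thermometer out of the rack and hang it gently in the blue eye at the arm's end, upright with its black collar flat on the eye and its tip down in the steel bath pan. Leave the bath and everything else where it stands, and let go of everything.

Things in the scene. Friction and masses are not known exactly. Their poses are not given: they have to be found in the camera images.
- stand: laboratory stand, fixed to the bench: grey base plate, upright steel rod 12 mm thick and 260 mm high, and a horizontal telescoping arm held by a blue boss at 140 mm above the bench. Origin on the bench under the rod. The arm points along the stand's own -y; the buttons face along its own -x (near) and +x (far).
- boom (a joint): sliding outer tube of the arm: square aluminium, 26 mm outside, wall 1.5 mm, 150 mm long, axis 140 mm above the bench, drag about 3 N. In m: 0 as found, growing outward (stand's -y). Holes every 30 mm in both side walls: the next hole out is at 0.030 (one more at 0.060). The inner tube and its buttons stay put along the arm.
- snap_near (a joint): brass snap button in the hole on the stand's -x side: dome 10 mm across, 4.5 mm proud of the outer tube. In m pressed: 0 out, 0.0045 flush, 0.006 inside the tube. Spring 3 N, 5 N when flush. Both flush, drawing the tube cams them wholly in (a bump of 15 to 20 N in the first 8 mm).
- snap_far (a joint): the same button on the +x side. Once cammed in, both slide inside the wall, let the tube run freely and spring out by themselves in the next hole, where the tube stops dead (play 0.6 mm either way).
- snap_near_top (a point): top of the near button's dome
- snap_far_top (a point): top of the far button's dome; 35 mm across both domes when out. The pads that squeeze the two domes then also bear on the outer tube's flat sides and carry it along.
- eye (a point): centre of the hole in the eye, at its top face: blue plate 34 x 34 x 12 mm at the outer tube's outer end, moving with it; top 146 mm above the bench, hole 10.8 mm through. 87 mm outward of the buttons as found. The tube's end, its top 7 mm higher than the eye's, begins 16 mm from the hole's centre towards the rod.
- thermo: stem thermometer, 60 g, standing in the rack: steel stem 8 mm thick reaching 85 mm below the collar, its last 8 mm tapered to a point 3 mm across; black collar 26 mm across and 4 mm thick; above it an orange cylindrical head 18 mm across and 40 mm high. Origin on its axis at the underside of the collar; own z up along the axis.
- thermo_tip (a point): lower end of the thermometer's stem
- rack: white rack, fixed, 170 x 60 mm, top face 100 mm above the bench; long side along its own x, three 11 mm holes 55 mm apart along it. The thermometer may stand in any of them with its collar on the rack's top. Origin on the bench under its centre.
- stirrer: low white magnetic stirrer, fixed, 150 x 150 mm, top 36 mm above the bench; origin on the bench under its centre. Below the place of the extended eye.
- bath: empty steel pan on the stirrer, loose: 110 mm across, 50 mm high, rim 86 mm above the bench, two side handles; origin under its centre.
- tube_blue: glass sample tube with blue cap (16 mm across, 18 mm high) in the rack; origin at the underside of its cap. Leave alone.
- tube_green: the same with green cap. Leave alone.
- beaker: glass beaker, 72 mm across, 95 mm high. Leave alone.
- jar: amber jar with black lid, 54 mm across, 75 mm high. Leave alone.
- spray: white bottle with green cap, 56 mm across, 160 mm high. Leave alone.
- spatula: thin steel lab spatula, 150 mm long, lying flat. Leave alone.
- tipbox: orange box, 85 x 125 x 45 mm. Leave alone.

How it is judged:
On the way:
1. the outer tube is in its next hole (30 mm out) with both buttons fully out, and is tugged against them with 6.5 N or more on a button (13 N on the two, besides the drag) (value of joint boom between 0.0275 and 0.0325 m and value of joint each of snap_near, snap_far below 0.001 m and contact force between any of snap_near, snap_far and boom above 6.5 N), for 0.1 s.
At the end, for the whole second after the job is handed in: the outer tube locked in its next hole (27.5 to 32.5 mm out) with both buttons out to within 1 mm; the thermometer at rest and upright (within 0.08 rad) with its collar on the eye (within 2 mm in height, 3 mm sideways) and its tip inside the bath pan, within 45 mm of the pan's axis (value of joint boom between 0.0275 and 0.0325 m and value of joint each of snap_near, snap_far below 0.001 m and horizontal distance between thermo and eye below 0.003 m and z of thermo in the frame of eye between -0.002 and 0.002 m and angle between thermo's own z axis and vertical below 0.08 rad and horizontal distance between thermo_tip and bath below 0.045 m and linear speed of thermo below 0.02 m/s); the robot touches nothing.
It fails at once if a button takes more than 16.5 N from the tube (33 N on the two) (rammed, or overloaded in the tug) (contact force between any of snap_near, snap_far and boom above 16.5 N).
It fails at once if the thermometer is pressed on the arm with more than 20 N (contact force between thermo and boom above 20 N).
It fails at once if the bath pan is pushed more than 15 mm (distance of bath from where it was at the start of the episode above 0.015 m).
It fails at once if a bystander (sample tubes, beaker, jar, bottle, spatula, orange box) is displaced by more than 20 mm (distance of any of tube_blue, tube_green, beaker, jar, spray, spatula, tipbox from where it was at the start of the episode above 0.02 m).
It also fails if it takes over 61 s, if anything falls off the work surface, if the arm or the gripper's body presses on something with over 40 N, if the wrist force passes 120 N, or if a joint passes its speed limit or range.

### The arm

A 7-joint arm with a two-finger parallel gripper is mounted at the origin on the work surface. World frame = base frame: x ahead of the robot, y to its left, z up, the work surface at z = 0. Lengths are in m, angles in rad, forces in N, time in s.
With the tool pointing down it reaches from about 0.4 to 0.9 m from the base axis. Payload 5.5 kg.
Tool frame: the origin (TCP) lies midway between the tips of the shut fingers; the grasp point (between the pads) lies 19 mm behind it; z points along the fingers, y is the line along which they close (so a half turn about z gives the same grasp; the last joint's range is limited). The gripper opens to 85 mm and grips with 20 to 120 N. Pads are 22 mm wide; open, the fingers measure 114 mm over their backs; the gripper's body (76 mm by 85 mm) begins 54 mm behind the grasp point. The pads swing forward as they close: fully open they stand 13 mm farther back than shut.
Start: joints at [1.393, 0.501, -0.427, 1.55, 0.221, 1.138, -0.21], TCP at [0.277, -0.588, 0.231] pointing down, gripper open.
Joint ranges: [-2.88, 2.88], [-0.31, 2.03], [-1.54, 1.56], [0.2, 2.42], [-1.41, 4.55], [0.19, 2.02], [-2.57, 2.57]. Speed limits (rad/s): [2.57, 2.57, 3.14, 3.14, 3.14, 3.14, 3.14].

### API

Orientations are given as [roll, pitch, yaw] about the fixed x, y, z axes, in that order (R = Rz(yaw) Ry(pitch) Rx(roll)).
In Python, from bench import readout, cams, ticket, models gives the robot as it stands.
- The arm moves only by the shell command python3 -m crank 'ROWS' [FORCE]. ROWS is text: rows parted by semicolons, each of 7 numbers parted by spaces: the turn, a rotation vector about the world's x, y, z in units of 360 degrees (1.0 is 360 degrees), then the shift along the world's x, y, z in units of 30 cm (1.0 is 30 cm), then the opening, from 0 (shut) to 1 (fully open). In form: ax ay az dx dy dz hand; .... A call has 1 to 10 rows; each row is the pose to reach, as a shift and turn from the pose commanded when the call began, turning the shorter way round; what a row does not reach only later rows make up. A row lasts 1/10 s, in which the tool goes at most 50 mm and 8.59 degrees, less where a joint would pass 70% of its speed; a pose out of reach is approached as far as the arm can. A call with a number of a shift or a turn outside -1 to 1 is refused whole. A call with a gripper value outside its range is refused whole. The fingers move at their own pace and stop on an object; FORCE is the grip in N (left out, the last holds). Time passes only in rows, so rows that repeat a pose let the fingers close. It gives the time, the measured TCP pose, the force, the opening and the grip force at its end, in the units of the state.
- readout.read_state(): the state, without advancing time (a new reading comes with each control period).
- cams.get_image(name): name is "scene" or "top" or "wrist"; returns (picture, depth): 400x640x3 uint8, red, green, blue; 400x640 float32, m along the optical axis (not along the pixel's ray), 0 where there is no reading.
- cams.camera_model(name): a dict with "fx", "fy", "cx", "cy" (pixels), "dist" ([k1, k2, p1, p2, k3] as OpenCV has them; the pictures are not rectified), "camera_from_world" (4x4, takes a point from world to camera coordinates). Camera axes: x right, y up, looking along -z (the intrinsics and any distortion apply to the point x, -y, -z); pixel columns grow to the right and rows downward; lengths in m; the calibration is good to about 2 mm. A picture is of the moment at which its call begins: read the wrist's pose just before it. camera_model takes no time and is no camera call; for the wrist camera it gives the pose at the moment of the call.
- ticket.hand_in(): hands the job in; it is judged then, once.
Trained networks look in the newest picture that a camera, given by its name, has taken for a name from the list of things; names that differ only in an ending like _2 or _b are one class to them, and where a whole thing is asked for, a point or a joint stands for the part that bears it (a point fixed in the world has none). Each returns a list of dicts, best first, with "confidence" (0 to 1); they miss things now and then, are a little off and sometimes report something else, mostly with a low value. They report only what shows in the picture. A call takes as long as a camera call.
- models.boxes_of(name, camera): "pixel" ([column, row] in pixels, amid what is visible of it).
- models.cut_out(name, camera): "pixels" (400x640 bool, what is visible of it) and "pixel" ([column, row] in pixels, amid what is visible of it).
The state is a dict: "time": time; "qpos": joint angles; "dq": joint speeds; "effort": joint torques, N m; "position": TCP position; "eef_rot": TCP orientation; "wrist_force": force on the tool from outside, world axes, zero at the start; "wrist_torque": the same for the moment, N m; "width": finger opening in m; "grip_force": force on a finger pad.
Only numpy, scipy, OpenCV 4.12 (cv2) and the standard library are available. Lean on these libraries where they do the work, as an engineer would, in place of code of your own. Each camera call takes 0.05 s, during which the arm holds its last target. There are 200 camera calls.

## Working session

There is one attempt and no reset: what is moved stays moved. The work goes in short steps, Python scripts to look and compute and a shell command to move; the robot and the scene stay as the last step left them, time stands still between calls to the robot, and variables do not carry over. Pictures are saved under pics/ and viewed, at most 10 in all, crops included, and the job is handed in when it is done.

```bash
mkdir -p pics; ls
cat > h.py <<'E'
import numpy as np, cv2
from bench import readout, cams, models
def P(px,d,m):
    K=np.array([[m['fx'],0,m['cx']],[0,m['fy'],m['cy']],[0,0,1.]])
    px=np.atleast_2d(np.array(px,float)); d=np.atleast_1d(d)
    u=cv2.undistortPoints(px[:,None],K,np.array(m['dist']))[:,0]
    c=np.c_[u[:,0]*d,-u[:,1]*d,-d,np.ones(len(d))]
    return (c@np.linalg.inv(np.array(m['camera_from_world'])).T)[:,:3]
def grab(n,save=None):
    m=cams.camera_model(n); im,d=cams.get_image(n)
    if save: cv2.imwrite('pics/'+save,im[:,:,::-1])
    return im,d,m
def mask(name,cam,d,m):
    r=models.cut_out(name,cam)
    if not r: return None
    ys,xs=np.nonzero(r[0]['pixels']&(d>0))
    return r[0]['confidence'],r[0]['pixel'],P(np.c_[xs,ys],d[ys,xs],m)
E
python3 - <<'E'
from h import *
np.set_printoptions(precision=4,suppress=True)
print(readout.read_state())
for c in ['scene','top']:
    im,d,m=grab(c,c+'0.png'); print(c,np.linalg.inv(np.array(m['camera_from_world']))[:3,3])
    for n in ['stand','boom','snap_near','snap_far','eye','thermo','rack','stirrer','bath','spray','beaker','jar','tipbox','tube_blue','tube_green']:
        r=mask(n,c,d,m)
        if r is None or len(r[2])==0: print(n,None);continue
        p=r[2]; print(n,round(r[0],2),r[1],len(p),np.median(p,0),np.percentile(p,3,0),np.percentile(p,97,0))
E
```

```text
pics
{'time': 0.0, 'qpos': array([ 1.3932,  0.5019, -0.4268,  1.5514,  0.2208,  1.1383, -0.2103]), 'dq': array([-0.    , -0.    , -0.0005,  0.0005, -0.0008, -0.0008, -0.002 ]), 'effort': array([  0.0005, -56.9526,  -5.8163, -28.0942,   0.0107,   0.0119,
        -0.    ]), 'position': array([ 0.277 , -0.5873,  0.2302]), 'eef_rot': array([-3.1396, -0.0001,  0.4408]), 'wrist_force': array([-0.0205,  0.4252, -0.8681]), 'wrist_torque': array([-0.0023,  0.0425,  0.0088]), 'grip_force': 0.0, 'width': 0.08551535902663922}
scene [1.0824 0.218  0.9153]
stand 0.68 [384.8, 208.8] 5714 [0.5821 0.2104 0.0132] [ 0.5067 -0.0209  0.0041] [0.6267 0.3379 0.162 ]
boom 0.63 [321.2, 175.9] 1348 [0.5945 0.055  0.1501] [ 0.5662 -0.0367  0.1274] [0.6151 0.1436 0.1545]
snap_near None
snap_far None
eye 0.84 [323.0, 176.6] 1347 [0.5943 0.0538 0.1501] [ 0.5575 -0.0397  0.0635] [0.6153 0.1436 0.1545]
thermo 0.69 [209.1, 127.7] 108 [ 0.52   -0.2804  0.123 ] [ 0.5101 -0.2908  0.1026] [ 0.5248 -0.2746  0.1447]
rack 0.98 [212.3, 144.0] 2190 [ 0.5292 -0.2757  0.0682] [ 0.438  -0.3159  0.0043] [ 0.6019 -0.2469  0.1021]
[... 1466 characters left out ...]
82 -0.3174  0.0038] [ 0.5958 -0.2515  0.1056]
stirrer 0.95 [348.4, 234.1] 1172 [ 0.5762 -0.0519  0.034 ] [ 0.5205 -0.1251  0.0271] [0.6701 0.0181 0.0404]
bath 0.78 [352.9, 215.8] 992 [ 0.5901 -0.0662  0.0411] [ 0.5492 -0.1293  0.0349] [ 0.6458 -0.0111  0.0876]
spray 0.61 [441.8, 168.6] 526 [ 0.7183 -0.3169  0.1034] [ 0.6979 -0.3494 -0.0017] [ 0.7567 -0.3004  0.162 ]
beaker 0.62 [292.3, 159.7] 505 [0.7614 0.1128 0.027 ] [ 0.7194  0.0816 -0.0006] [0.7823 0.1404 0.096 ]
jar 0.88 [188.2, 236.6] 349 [0.5225 0.3975 0.0714] [0.4996 0.3806 0.017 ] [0.5456 0.4248 0.0786]
tipbox 0.92 [234.2, 169.4] 1290 [0.7272 0.2748 0.0442] [0.6825 0.2149 0.0303] [0.7747 0.3343 0.0497]
tube_blue None
tube_green None
```

Run:
```python
import cv2,numpy as np
a=cv2.imread('pics/scene0.png')[90:310,140:500];b=cv2.imread('pics/top0.png')[140:290,180:460]
a=cv2.resize(a,(800,489));b=cv2.resize(b,(800,428))
cv2.imwrite('pics/a.png',a);cv2.imwrite('pics/b.png',b)
```

```text
(no output)
```

View pics/a.png

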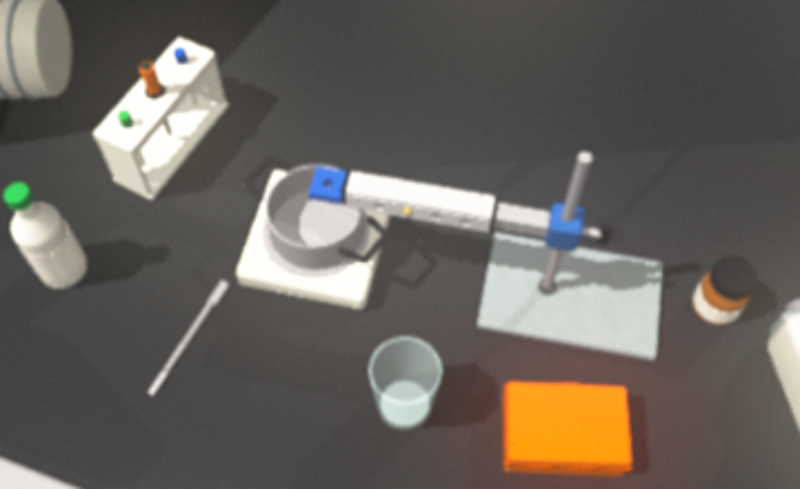

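View pics/b.png

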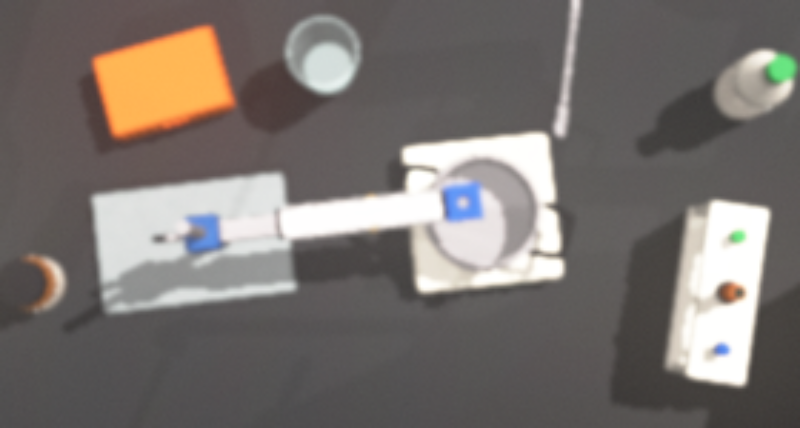

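Run:
```python
from h import *
np.set_printoptions(precision=4,suppress=True)
for c in ['scene','top']:
    im,d,m=grab(c); h=cv2.cvtColor(im,cv2.COLOR_RGB2HSV)
    ys,xs=np.nonzero(d>0); p=P(np.c_[xs,ys],d[ys,xs],m); H=h[ys,xs].astype(int)
    box=(p[:,0]>.54)&(p[:,0]<.64)&(p[:,1]>-.08)&(p[:,1]<.3)
    t=box&(p[:,2]>.149)&(p[:,2]<.157)&(p[:,1]<.13)&(p[:,1]>-0.025)
    q=p[t]; f=np.polyfit(q[:,1],q[:,0],1); print(c,'tube top x=a*y+b',f,np.median(q[:,2]),np.percentile(q,[1,99],0),t.sum())
    # halves
    cent=q[:,0]-np.polyval(f,q[:,1]); print('halfwidth',np.percentile(cent,[1,99]))
    b=box&(H[:,0]>100)&(H[:,0]<125)&(H[:,1]>130)&(p[:,2]>.13)&(p[:,1]<0.05); print('eye blue',b.sum(),p[b].mean(0),np.percentile(p[b],[2,98],0))
    b2=box&(H[:,0]>100)&(H[:,0]<125)&(H[:,1]>130)&(p[:,2]>.13)&(p[:,1]>0.15); print('boss',b2.sum(),p[b2].mean(0) if b2.any() else 0)
    g=box&(H[:,0]>12)&(H[:,0]<32)&(H[:,1]>80)&(p[:,2]>.12)&(p[:,1]<.13); print('brass',g.sum(),np.c_[xs,ys][g][:8].tolist(),p[g][:12])
    o=(p[:,2]>.107)&(p[:,2]<.16)&(abs(p[:,0]-.52)<.03)&(abs(p[:,1]+.285)<.03); print('thermo',o.sum(),p[o].mean(0),np.percentile(p[o],[3,97],0))
    k=(p[:,2]>.2)&(p[:,2]<.27)&(abs(p[:,0]-.575)<.03)&(abs(p[:,1]-.22)<.05); print('rod',k.sum(),p[k].mean(0) if k.any() else 0)
    r=(p[:,2]>.08)&(p[:,2]<.092)&(abs(p[:,0]-.595)<.07)&(abs(p[:,1]+.06)<.08); print('rim',p[r].min(0),p[r].max(0))
    r=(p[:,2]>.094)&(p[:,2]<.106)&(abs(p[:,0]-.52)<.12)&(abs(p[:,1]+.28)<.06)
    print('rack',cv2.minAreaRect(p[r][:,:2].astype(np.float32)))
```

```text
scene tube top x=a*y+b [-0.1223  0.5974] 0.15219883054397754 [[ 0.5687 -0.0085  0.1493]
 [ 0.6108  0.1282  0.1556]] 651
halfwidth [-0.0157  0.0149]
eye blue 175 [ 0.6012 -0.0263  0.1453] [[ 0.5834 -0.0425  0.1408]
 [ 0.6178 -0.0083  0.1495]]
boss 139 [0.5762 0.2181 0.158 ]
brass 9 [[321, 184], [322, 184], [323, 184], [324, 184], [322, 185], [323, 185], [324, 185], [322, 186]] [[0.6027 0.057  0.1404]
 [0.6059 0.0604 0.1467]
 [0.6039 0.0622 0.1447]
 [0.6021 0.064  0.1431]
 [0.6049 0.0602 0.141 ]
 [0.6059 0.0629 0.1438]
 [0.6044 0.0648 0.1426]
 [0.6074 0.061  0.1409]
 [0.6077 0.0635 0.1427]]
thermo 90 [ 0.5187 -0.2815  0.1298] [[ 0.5103 -0.2899  0.1091]
 [ 0.5254 -0.2757  0.1457]]
rod 121 [0.5728 0.2192 0.2344]
rim [ 0.5403 -0.1373  0.08  ] [0.651  0.0199 0.0883]
rack ((0.5149508118629456, -0.28460726141929626), (0.05909336730837822, 0.17242340743541718), 80.5744400024414)
top tube top x=a*y+b [-0.1224  0.5963] 0.15273291269133904 [[ 0.5698 -0.0167  0.1491]
 [ 0.608   0.1283  0.1568]] 473
halfwidth [-0.0144  0.0144]
eye blue 86 [ 0.5989 -0.0277  0.1465] [[ 0.5841 -0.0429  0.1424]
 [ 0.614  -0.0132  0.1537]]
boss 49 [0.5659 0.2098 0.1583]
brass 0 [] []
thermo 61 [ 0.5161 -0.2851  0.1339] [[ 0.5071 -0.2944  0.1077]
 [ 0.524  -0.2787  0.1474]]
rod 37 [0.5691 0.2154 0.2459]
rim [ 0.5425 -0.14    0.0801] [0.6502 0.0185 0.0913]
rack ((0.5160595774650574, -0.2879147529602051), (0.0559375137090683, 0.16967199742794037), 81.04375457763672)
```

```bash
python3 -m crank '0 0 0.02 0.06 0.12 0.15 1;0 0 0.04 0.12 0.25 0.23 1;0 0 0.06 0.19 0.38 0.23 1;0 0 0.08 0.26 0.52 0.23 1;0 0 0.1 0.33 0.66 0.23 1;0 0 0.12 0.4 0.8 0.23 1;0 0 0.14 0.47 0.95 0.23 1;0 0 0.14 0.47 0.95 0.23 1'; python3 -m crank '0 0 0.02 0.08 0.15 0 1;0 0 0.04 0.15 0.3 0 1;0 0 0.06 0.23 0.45 0 1;0 0 0.06 0.31 0.61 0 1;0 0 0.06 0.39 0.76 0 1;0 0 0.06 0.46 0.91 0 1;0 0 0.06 0.49 0.98 0 1;0 0 0.06 0.5 1 0 1;0 0 0.06 0.5 1 0 1'
```

```text
time: 2.5
position: [0.4223, -0.2949, 0.3013]
eef_rot: [3.14, -0.002, 1.335]
wrist_force: [-0.4, -0.7, -0.8]
width: 0.0853
grip_force: 0.0
time: 3.4
position: [0.5686, -0.0016, 0.3003]
eef_rot: [3.142, -0.0, 1.7]
wrist_force: [-0.3, -0.3, -0.3]
width: 0.0853
grip_force: 0.0
```

```bash
cat > w.py <<'E'
from h import *
import sys
np.set_printoptions(precision=4,suppress=True)
s=readout.read_state(); print(s['time'],s['position'],s['eef_rot'],s['qpos'])
im,d,m=grab('wrist',sys.argv[1]+'.png'); h=cv2.cvtColor(im,cv2.COLOR_RGB2HSV)
print('cam',np.linalg.inv(np.array(m['camera_from_world']))[:3,3])
for n in ['snap_near','snap_far','eye','snap_near_top','snap_far_top','thermo','bath']:
    r=models.boxes_of(n,'wrist')
    for q in r[:2]:
        c,ro=[int(round(v)) for v in q['pixel']]
        print(n,round(q['confidence'],2),q['pixel'],P([[c,ro]],d[ro,c],m)[0])
ys,xs=np.nonzero(d>0); p=P(np.c_[xs,ys],d[ys,xs],m); H=h[ys,xs].astype(int)
t=(p[:,2]>.149)&(p[:,2]<.157)&(p[:,1]<.13)&(p[:,1]>-0.1)&(abs(p[:,0]-.59)<.04)
if t.sum()>50:
    q=p[t]; e=[]
    yb=np.arange(q[:,1].min(),q[:,1].max(),.004)
    for y in yb:
        s_=q[(q[:,1]>=y)&(q[:,1]<y+.004)]
        if len(s_)>10: e.append((y+.002,(s_[:,0].min()+s_[:,0].max())/2,np.ptp(s_[:,0])))
    e=np.array(e); f=np.polyfit(e[:,1-1],e[:,1],1); print('axis',f,'width',np.median(e[:,2]),'ends',q[:,1].min(),q[:,1].max(),'z',np.median(q[:,2]))
b=(H[:,0]>100)&(H[:,0]<125)&(H[:,1]>130)&(p[:,2]>.135)&(p[:,2]<.152)&(p[:,1]<0.05)&(p[:,1]>-.1)
if b.sum()>50: print('eye',b.sum(),cv2.minAreaRect(p[b][:,:2].astype(np.float32)))
g=(H[:,0]>12)&(H[:,0]<32)&(H[:,1]>80)&(p[:,2]>.12)&(p[:,2]<.15)&(abs(p[:,0]-.59)<.04)
for k in (g&(p[:,0]<.59),g&(p[:,0]>.59)):
    if k.any(): print('brass',k.sum(),p[k].mean(0),p[k].min(0),p[k].max(0))
E
python3 w.py w1
```

```text
3.4 [ 0.5686 -0.0016  0.3003] [ 3.1416 -0.0005  1.7   ] [ 0.6666  0.3928 -0.9183  1.6671  0.3264  1.2448 -0.1919]
cam [0.5594 0.073  0.4432]
eye 0.95 [350.7, 118.5] [0.5897 0.066  0.1542]
snap_near_top 0.4 [333.5, 126.3] [0.5755 0.0569 0.1522]
thermo 0.42 [263.7, 333.2] [ 0.5172 -0.2814  0.0386]
thermo 0.3 [385.2, 352.6] [ 0.7168 -0.2975  0.0363]
bath 0.72 [323.2, 218.7] [ 0.5845 -0.0764  0.0409]
bath 0.31 [333.9, 123.4] [0.5752 0.0595 0.1511]
axis [-0.1201  0.5959] width 0.029024686466153915 ends -0.01164682298731487 0.12992948123050968 z 0.15307983225533203
eye 887 ((0.5996168255805969, -0.0262723620980978), (0.033373452723026276, 0.035430658608675), 7.083260536193848)
brass 16 [0.5728 0.0576 0.1431] [0.5718 0.0541 0.1414] [0.574  0.0605 0.1459]
```

View pics/w1.png

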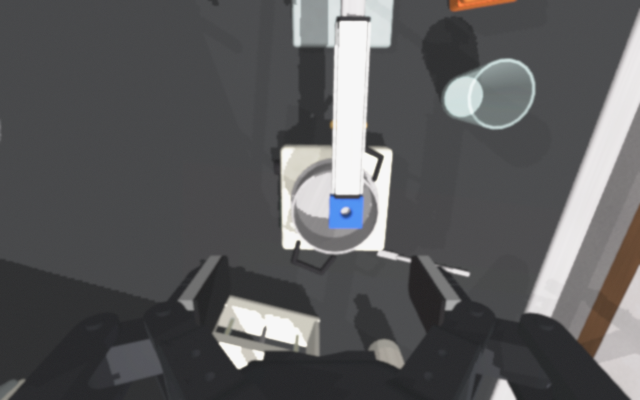

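```bash
python3 -m crank '0 0 -0.0012 0.068 0.205 -0.1 1;0 0 -0.0012 0.068 0.205 -0.2 1;0 0 -0.0012 0.068 0.205 -0.3 1;0 0 -0.0012 0.068 0.205 -0.4 1;0 0 -0.0012 0.068 0.205 -0.5 1;0 0 -0.0012 0.068 0.205 -0.56 1;0 0 -0.0012 0.068 0.205 -0.608 1;0 0 -0.0012 0.068 0.205 -0.608 1;0 0 -0.0012 0.068 0.205 -0.608 1' 25; python3 w.py w2
```

```text
time: 4.7
position: [0.5894, 0.0588, 0.1187]
eef_rot: [3.141, -0.0, 1.69]
wrist_force: [-0.2, -0.3, -0.1]
width: 0.0853
grip_force: 0.0
4.7 [0.5894 0.0588 0.1187] [ 3.1405 -0.0002  1.6897] [ 0.4401  0.6327 -0.7914  1.784   0.5413  0.9548 -0.4593]
cam [0.5809 0.1335 0.2616]
snap_far 0.62 [355.9, 278.7] [0.606  0.0627 0.1422]
eye 0.63 [317.9, 194.1] [0.5844 0.1028 0.1537]
snap_near_top 0.73 [352.0, 278.8] [0.6024 0.068  0.1514]
snap_near_top 0.51 [280.9, 282.7] [0.5734 0.0583 0.1445]
snap_far_top 0.54 [351.9, 277.8] [0.6024 0.0683 0.1512]
bath 0.84 [281.2, 319.9] [ 0.5697 -0.0446  0.0406]
axis [-0.1176  0.5959] width 0.029286677134073624 ends 0.028540937208277786 0.12999692588132966 z 0.15316706173943676
brass 14 [0.5726 0.0584 0.1432] [0.5722 0.0568 0.1421] [0.573  0.0595 0.1442]
brass 14 [0.6057 0.0624 0.1421] [0.6054 0.0608 0.1413] [0.6063 0.0641 0.1432]
```

View pics/w2.png

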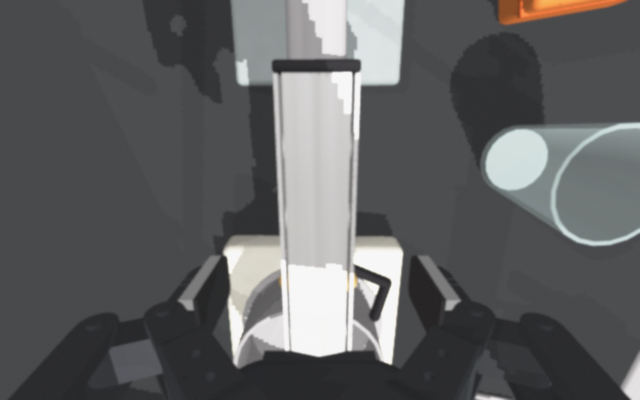

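```bash
python3 -m crank '0 0 0 0 0.004 0 0.5;0 0 0 0 0.004 0 0.42;0 0 0 0 0.004 0 0.36;0 0 0 0 0.004 0 0.33;0 0 0 0 0.004 0 0.3;0 0 0 0 0.004 0 0.25;0 0 0 0 0.004 0 0.2;0 0 0 0 0.004 0 0.2;0 0 0 0 0.004 0 0.2;0 0 0 0 0.004 0 0.2' 60; python3 -c "
from bench import readout;s=readout.read_state();print(s['wrist_force'],s['wrist_torque'],s['width'],s['grip_force'])"
```

```text
time: 6.1
position: [0.5887, 0.0599, 0.1183]
eef_rot: [3.142, 0.0, 1.69]
wrist_force: [-1.7, -0.4, 5.0]
width: 0.0253
grip_force: 58.7
[-1.661178   -0.44317835  4.96269654] [-0.07217926  0.44020562  0.15999813] 0.025314485486549278 58.74096214771271
```

```bash
python3 -m crank '0 0 0 0.001 -0.008 0 0.2;0 0 0 0.002 -0.016 0 0.2;0 0 0 0.003 -0.024 0 0.2;0 0 0 0.004 -0.032 0 0.2;0 0 0 0.005 -0.04 0 0.2;0 0 0 0.006 -0.048 0 0.2;0 0 0 0.007 -0.056 0 0.2;0 0 0 0.008 -0.064 0 0.2;0 0 0 0.009 -0.072 0 0.2;0 0 0 0.0097 -0.0794 0 0.2'
```

```text
time: 7.1
position: [0.5911, 0.041, 0.1182]
eef_rot: [3.141, -0.006, 1.693]
wrist_force: [-2.5, 9.5, 3.7]
width: 0.0253
grip_force: 59.3
```

```bash
python3 -m crank '0 0 0 0 0 0 0.2;0 0 0 0 0 0 0.2;0 0 0 0 0 0 0.2'; python3 w.py w3
```

```text
time: 7.4
position: [0.5912, 0.0395, 0.1183]
eef_rot: [3.141, -0.004, 1.692]
wrist_force: [-3.8, 7.3, 4.0]
width: 0.0249
grip_force: 59.3
7.4 [0.5912 0.0395 0.1183] [ 3.141  -0.0039  1.6923] [ 0.4753  0.6345 -0.7923  1.783   0.5387  0.9542 -0.4203]
cam [0.5827 0.1137 0.2614]
eye 0.56 [317.2, 191.0] [0.5856 0.0842 0.1524]
bath 0.61 [377.7, 260.6] [ 0.6459 -0.0011  0.0339]
axis [-0.1123  0.5958] width 0.02925638405473907 ends 0.009877863949837445 0.1299997594578342 z 0.153224155832338
```

View pics/w3.png

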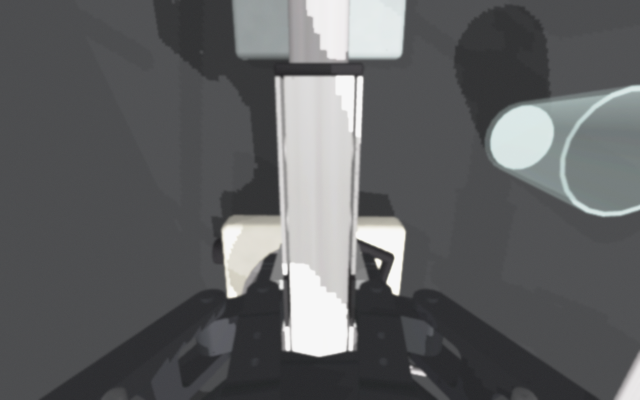

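```bash
cat > e.py <<'E'
from h import *
np.set_printoptions(precision=4,suppress=True)
s=readout.read_state(); print(s['time'],s['position'],s['wrist_force'],s['width'])
im,d,m=grab('wrist'); h=cv2.cvtColor(im,cv2.COLOR_RGB2HSV)
ys,xs=np.nonzero(d>0); p=P(np.c_[xs,ys],d[ys,xs],m); H=h[ys,xs].astype(int)
t=(p[:,2]>.150)&(p[:,2]<.158)&(abs(p[:,0]-.585)<.008)
yy=np.sort(p[t][:,1]); print('inner end y',yy[-30:][::6],'travel',(0.1385-yy[-5])/.9927)
for n in ['scene']:
    im,d,m=grab(n); h=cv2.cvtColor(im,cv2.COLOR_RGB2HSV)
    ys,xs=np.nonzero(d>0); p=P(np.c_[xs,ys],d[ys,xs],m); H=h[ys,xs].astype(int)
    b=(H[:,0]>100)&(H[:,0]<125)&(H[:,1]>130)&(p[:,2]>.135)&(p[:,2]<.152)&(p[:,1]<0.05)&(p[:,1]>-.15)&(abs(p[:,0]-.6)<.05)
    q=p[b];print('scene eye',b.sum(),q.mean(0),np.percentile(q,[2,98],0),'travel~',(-.0263-q.mean(0)[1])/.9927)
    g=(H[:,0]>12)&(H[:,0]<32)&(H[:,1]>80)&(p[:,2]>.12)&(p[:,2]<.15)&(abs(p[:,0]-.6)<.02)&(abs(p[:,1]-.06)<.03)
    print('brass',g.sum(),p[g].mean(0) if g.any() else '')
E
python3 e.py
```

```text
7.8 [0.5913 0.0395 0.1182] [-2.2164  6.7776  4.1914] 0.025303906788922737
inner end y [0.1458 0.1459 0.146  0.1462 0.1464] travel -0.007977117391799118
scene eye 181 [ 0.6041 -0.0474  0.1449] [[ 0.5866 -0.0635  0.1393]
 [ 0.6204 -0.0304  0.1483]] travel~ 0.021228625039782616
brass 0
```

```bash
python3 -m crank '0 0 0 0 -0.002 0 0.2;0 0 0 0 -0.004 0 0.2;0 0 0 0.001 -0.006 0 0.2;0 0 0 0.001 -0.008 0 0.2;0 0 0 0.001 -0.01 0 0.2;0 0 0 0.001 -0.012 0 0.2;0 0 0 0.002 -0.014 0 0.2;0 0 0 0.002 -0.016 0 0.2;0 0 0 0.002 -0.018 0 0.2;0 0 0 0.002 -0.02 0 0.2';python3 -m crank '0 0 0 0 0 0 0.2;0 0 0 0 0 0 0.2'
```

```text
time: 8.9
position: [0.5923, 0.0308, 0.1182]
eef_rot: [3.141, -0.001, 1.691]
wrist_force: [-1.9, 2.0, 5.2]
width: 0.0254
grip_force: 59.3
time: 9.1
position: [0.5923, 0.0308, 0.1182]
eef_rot: [3.141, -0.001, 1.691]
wrist_force: [-2.0, 1.0, 5.2]
width: 0.0252
grip_force: 59.4
```

```bash
python3 e.py; python3 w.py w4 | grep -E 'brass|snap'
```

```text
9.1 [0.5923 0.0308 0.1182] [-1.9536  0.9919  5.1629] 0.025207633486785497
inner end y [0.1371 0.1372 0.1373 0.1374 0.1378] travel 0.0007103417867468982
scene eye 177 [ 0.6051 -0.0561  0.1449] [[ 0.5873 -0.0718  0.1396]
 [ 0.621  -0.0394  0.148 ]] travel~ 0.030001502257949533
brass 7 [0.6048 0.0625 0.1432]
snap_near 0.54 [278.6, 220.1] [0.573  0.0588 0.1426]
snap_far 0.52 [356.6, 220.6] [0.6048 0.0624 0.1431]
snap_near_top 0.47 [276.8, 222.6] [0.5722 0.0573 0.1423]
snap_far_top 0.41 [348.7, 220.8] [0.6013 0.0627 0.145 ]
brass 14 [0.5729 0.0585 0.1435] [0.5725 0.0571 0.1424] [0.5733 0.0599 0.1446]
brass 16 [0.6042 0.062  0.1437] [0.6017 0.0595 0.142 ] [0.6058 0.0638 0.1456]
```

```bash
for i in 1; do python3 -m crank '0 0 0 0 -0.002 0 0.2;0 0 0 0 -0.004 0 0.2;0 0 0 0.001 -0.006 0 0.2;0 0 0 0.001 -0.006 0 0.2'; done
```

```text
time: 10.0
position: [0.5925, 0.0294, 0.1182]
eef_rot: [3.141, -0.001, 1.691]
wrist_force: [-2.3, 3.0, 6.1]
width: 0.025
grip_force: 59.5
```

```bash
python3 -m crank '0 0 0 0 -0.002 0 0.2;0 0 0 0 -0.004 0 0.2;0 0 0 0 -0.004 0 0.2'
```

```text
time: 10.3
position: [0.5925, 0.0292, 0.1182]
eef_rot: [3.141, -0.003, 1.691]
wrist_force: [-1.9, 5.3, 5.4]
width: 0.0252
grip_force: 59.3
```

```bash
python3 -m crank '0 0 0 0 -0.002 0 0.2;0 0 0 0 -0.004 0 0.2;0 0 0 0 -0.004 0 0.2'
```

```text
time: 10.6
position: [0.5925, 0.0292, 0.1182]
eef_rot: [3.14, -0.004, 1.692]
wrist_force: [-0.9, 6.8, 4.2]
width: 0.0253
grip_force: 59.2
```

```bash
python3 -m crank '0 0 0 0 -0.003 0 0.2;0 0 0 0 -0.006 0 0.2;0 0 0 0.001 -0.009 0 0.2;0 0 0 0.001 -0.012 0 0.2;0 0 0 0.001 -0.012 0 0.2;0 0 0 0.001 -0.012 0 0.2'
```

```text
time: 11.2
position: [0.5925, 0.029, 0.1182]
eef_rot: [3.14, -0.008, 1.694]
wrist_force: [-1.3, 13.7, 2.7]
width: 0.0251
grip_force: 58.9
```

```bash
python3 -m crank '0 0 0 0 -0.003 0 0.2;0 0 0 0.001 -0.006 0 0.2;0 0 0 0.001 -0.009 0 0.2;0 0 0 0.001 -0.009 0 0.2;0 0 0 0.001 -0.009 0 0.2'
```

```text
time: 11.7
position: [0.5926, 0.0289, 0.1183]
eef_rot: [3.139, -0.011, 1.696]
wrist_force: [-1.9, 18.5, 1.8]
width: 0.0248
grip_force: 58.8
```

```bash
python3 -m crank '0 0 0 0 -0.002 0 0.2;0 0 0 0 -0.004 0 0.2;0 0 0 0 -0.004 0 0.2;0 0 0 0 -0.004 0 0.2;0 0 0 0 -0.004 0 0.2;0 0 0 0 -0.004 0 0.2'
```

```text
time: 12.3
position: [0.5926, 0.0288, 0.1182]
eef_rot: [3.139, -0.012, 1.697]
wrist_force: [-2.1, 21.0, -0.4]
width: 0.0252
grip_force: 58.9
```

```bash
python3 -m crank '0 0 0 -0.001 0.008 0 0.2;0 0 0 -0.002 0.016 0 0.2;0 0 0 -0.003 0.024 0 0.2;0 0 0 -0.004 0.032 0 0.2;0 0 0 -0.004 0.036 0 0.2;0 0 0 -0.004 0.036 0 0.2;0 0 0 -0.004 0.036 0 0.2'
python3 -m crank '0 0 0 0 0 0 0.5;0 0 0 0 0 0 1;0 0 0 0 0 0 1;0 0 0 0 0 0 1;0 0 0 0 0 0 1;0 0 0 0 0 0 1'
python3 -m crank '0 0 0 0 0 0.1 1;0 0 0 0 0 0.2 1;0 0 0 0 0 0.35 1;0 0 0 0 0 0.5 1;0 0 0 0 0 0.6 1;0 0 0 0 0 0.6 1'; python3 w.py w5; python3 e.py
```

```text
time: 13.0
position: [0.5925, 0.0291, 0.1182]
eef_rot: [3.14, -0.0, 1.69]
wrist_force: [-0.5, 2.8, 4.8]
width: 0.0255
grip_force: 59.6
time: 13.6
position: [0.592, 0.029, 0.1179]
eef_rot: [-3.142, 0.0, 1.69]
wrist_force: [0.8, -0.2, 0.3]
width: 0.0855
grip_force: 0.0
time: 14.2
position: [0.5946, 0.0302, 0.3032]
eef_rot: [3.133, 0.001, 1.69]
wrist_force: [0.6, 1.0, -0.2]
width: 0.0858
grip_force: 0.0
14.2 [0.5946 0.0302 0.3032] [3.1329 0.001  1.6901] [ 0.5812  0.4408 -0.9125  1.6055  0.3642  1.2661 -0.2737]
cam [0.585 0.105 0.446]
eye 0.59 [316.9, 177.5] [0.5937 0.0375 0.1534]
snap_near_top 0.24 [246.1, 344.1] [ 0.5139 -0.2821  0.0325]
thermo 0.6 [245.2, 348.1] [ 0.5145 -0.2803  0.043 ]
thermo 0.58 [454.4, 14.4] [0.7312 0.2238 0.0457]
bath 0.57 [297.7, 230.6] [0.585 0.105 0.446]
axis [-0.1205  0.5961] width 0.02853404676222815 ends -0.04258502017920901 0.12998401198780543 z 0.15306029054813997
eye 745 ((0.6032133102416992, -0.05629751831293106), (0.033613335341215134, 0.03752303868532181), 7.405862808227539)
brass 4 [0.5725 0.0575 0.143 ] [0.5723 0.0559 0.1416] [0.5727 0.0587 0.1445]
brass 3 [0.6058 0.0617 0.1414] [0.6057 0.0607 0.1411] [0.606  0.0626 0.1419]
14.6 [0.5914 0.029  0.2967] [-0.718  -0.1203 -0.063 ] 0.08496105159487836
inner end y [0.1819 0.1825 0.184  0.1847 0.1858] travel -0.04783801713354104
scene eye 174 [ 0.6052 -0.057   0.1452] [[ 0.587  -0.0728  0.1404]
 [ 0.6219 -0.0397  0.1487]] travel~ 0.030955839163991868
brass 9 [0.6047 0.0617 0.1424]
```

```bash
python3 -m crank '0 0 0 -0.03 -0.14 0 1;0 0 0 -0.06 -0.29 0 1;0 0 0 -0.1 -0.44 0 1;0 0 0 -0.13 -0.59 0 1;0 0 0 -0.17 -0.74 0 1;0 0 0 -0.2 -0.88 0 0.9;0 0 0 -0.23 -1 0 0.7;0 0 0 -0.23 -1 0 0.5;0 0 0 -0.23 -1 0 0.5'; python3 -m crank '0 0 0 0 -0.1 0 0.45;0 0 0 0 -0.2 0 0.45;0 0 0 0 -0.2 0 0.45;0 0 0 0 -0.2 0 0.45'
cat > t.py <<'E'
from h import *
np.set_printoptions(precision=4,suppress=True)
s=readout.read_state(); print(s['time'],s['position'],s['eef_rot'],s['width'])
for c,f in (('wrist','w6.png'),('scene',None),('top',None)):
    im,d,m=grab(c,f); h=cv2.cvtColor(im,cv2.COLOR_RGB2HSV); print(np.linalg.inv(np.array(m['camera_from_world']))[:3,3])
    ys,xs=np.nonzero(d>0); p=P(np.c_[xs,ys],d[ys,xs],m); H=h[ys,xs].astype(int)
    near=(abs(p[:,0]-.517)<.04)&(abs(p[:,1]+.285)<.04)
    o=near&(p[:,2]>.140)&(p[:,2]<.149)
    if o.any(): q=p[o]; print(c,'headtop',o.sum(),cv2.minEnclosingCircle(q[:,:2].astype(np.float32)),np.median(q[:,2]))
    o=near&(p[:,2]>.106)&(p[:,2]<.149); print(np.percentile(p[o],[2,98],0))
    r=(p[:,2]>.094)&(p[:,2]<.106)&(abs(p[:,0]-.52)<.12)&(abs(p[:,1]+.28)<.06)
    print('rack',cv2.minAreaRect(p[r][:,:2].astype(np.float32)))
E
python3 t.py
```

```text
time: 15.6
position: [0.5224, -0.2719, 0.2973]
eef_rot: [-3.141, -0.001, 1.687]
wrist_force: [0.2, 0.4, 0.3]
width: 0.0426
grip_force: 0.0
time: 16.0
position: [0.5235, -0.3296, 0.2976]
eef_rot: [3.141, -0.001, 1.691]
wrist_force: [0.2, 1.3, 0.7]
width: 0.038
grip_force: 0.0
16.0 [ 0.5235 -0.3296  0.2976] [ 3.1413 -0.0014  1.691 ] 0.03803966632372944
[ 0.5151 -0.255   0.4406]
wrist headtop 272 ((0.5152102112770081, -0.2847576141357422), 0.008889585733413696) 0.14429141357919456
[[ 0.5075 -0.2923  0.1134]
 [ 0.5232 -0.2762  0.1459]]
rack ((0.5157184600830078, -0.2849915027618408), (0.0544063001871109, 0.16933199763298035), 80.76214599609375)
[1.0824 0.218  0.9153]
scene headtop 31 ((0.515248715877533, -0.28418123722076416), 0.009788180701434612) 0.14248439330254603
[[ 0.5091 -0.2903  0.1066]
 [ 0.5249 -0.2758  0.1459]]
rack ((0.5150641202926636, -0.28437697887420654), (0.05880839750170708, 0.17299538850784302), 80.63297271728516)
[0.512  0.0276 1.4126]
top headtop 33 ((0.5159037709236145, -0.28786805272102356), 0.0089329294860363) 0.14453946747955104
[[ 0.4931 -0.2993  0.1061]
 [ 0.5431 -0.2771  0.1476]]
rack ((0.516237199306488, -0.2878791093826294), (0.05613362416625023, 0.16984227299690247), 80.85536193847656)
```

View pics/w6.png

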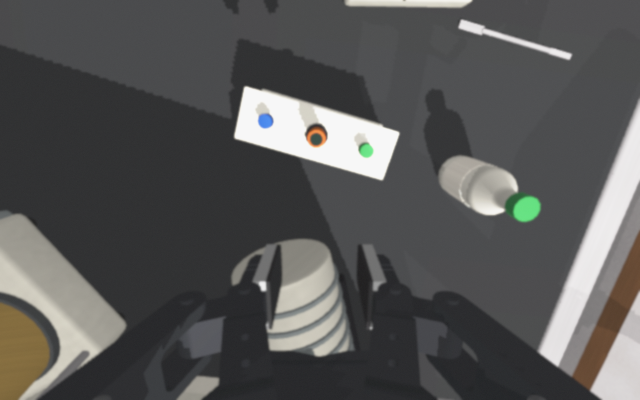

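```bash
python3 -m crank '0 0 0 -0.027 0.149 -0.05 0.45;0 0 0 -0.027 0.149 -0.2 0.45;0 0 0 -0.027 0.149 -0.35 0.45;0 0 0 -0.027 0.149 -0.45 0.45;0 0 0 -0.027 0.149 -0.55 0.45;0 0 0 -0.027 0.149 -0.6 0.45;0 0 0 -0.027 0.149 -0.63 0.45;0 0 0 -0.027 0.149 -0.63 0.45;0 0 0 -0.027 0.149 -0.63 0.45' 40; python3 -m crank '0 0 0 0 0 0 0.35;0 0 0 0 0 0 0.25;0 0 0 0 0 0 0.15;0 0 0 0 0 0 0.1;0 0 0 0 0 0 0.1;0 0 0 0 0 0 0.1' 40
```

```text
time: 17.05
position: [0.5159, -0.2862, 0.1102]
eef_rot: [3.14, 0.001, 1.69]
wrist_force: [-0.3, -0.1, 1.9]
width: 0.0383
grip_force: 0.0
time: 17.65
position: [0.5155, -0.2867, 0.1101]
eef_rot: [3.141, 0.001, 1.69]
wrist_force: [-0.9, 0.0, 6.2]
width: 0.0169
grip_force: 38.9
```

```bash
python3 -m crank '0 0 0 0 0 0.05 0.1;0 0 0 0 0 0.13 0.1;0 0 0 0 0 0.22 0.1;0 0 0 0 0 0.31 0.1;0 0 0 0 0 0.4 0.1;0 0 0 0 0 0.49 0.1;0 0 0 0 0 0.55 0.1;0 0 0 0 0 0.57 0.1;0 0 0 0 0 0.57 0.1;0 0 0 0 0 0.57 0.1'
python3 -m crank '0 0 0 0.03 0.08 0 0.1;0 0 0 0.07 0.18 0 0.1;0 0 0 0.11 0.28 0 0.1;0 0 0 0.15 0.38 0 0.1;0 0 0 0.19 0.48 0 0.1;0 0 0 0.23 0.58 0 0.1;0 0 0 0.26 0.68 0 0.1;0 0 0 0.28 0.74 0 0.1;0 0 0 0.292 0.762 0 0.1;0 0 0 0.292 0.762 0 0.1'
python3 -m crank '0 0 0 0 0 0 0.1;0 0 0 0 0 0 0.1;0 0 0 0 0 0 0.1'
cat > s.py <<'E'
from h import *
import sys
np.set_printoptions(precision=4,suppress=True)
s=readout.read_state(); print(s['time'],s['position'],s['eef_rot'],s['width'],s['wrist_force'],s['wrist_torque'])
T=s['position']
for c in ('scene','top'):
    im,d,m=grab(c,c+sys.argv[1]+'.png')
    ys,xs=np.nonzero(d>0); p=P(np.c_[xs,ys],d[ys,xs],m); px=np.c_[xs,ys]
    near=(abs(p[:,0]-T[0])<.05)&(abs(p[:,1]-T[1])<.05)
    for lo,hi in ((-.1,-.08),(-.08,-.06),(-.06,-.04),(-.04,-.022),(-.012,-.004)):
        o=near&(p[:,2]>T[2]+lo)&(p[:,2]<T[2]+hi)&(abs(p[:,:2]-T[:2]).max(1)<.02)
        if o.any(): print(c,lo,o.sum(),p[o].mean(0),px[o].mean(0))
E
python3 s.py 7; python3 -c "
import cv2
a=cv2.imread('pics/scene7.png')[40:240,200:440];cv2.imwrite('pics/s7.png',cv2.resize(a,(720,600),interpolation=cv2.INTER_CUBIC))"
```

```text
time: 18.65
position: [0.5142, -0.286, 0.2791]
eef_rot: [-3.14, -0.001, 1.69]
wrist_force: [-0.5, 0.6, 0.0]
width: 0.0168
grip_force: 39.4
time: 19.65
position: [0.6022, -0.0566, 0.2789]
eef_rot: [-3.14, -0.001, 1.692]
wrist_force: [-0.4, -1.2, -0.6]
width: 0.017
grip_force: 39.4
time: 19.95
position: [0.6022, -0.0592, 0.2797]
eef_rot: [-3.141, 0.0, 1.688]
wrist_force: [-0.7, 0.3, -0.7]
width: 0.0169
grip_force: 39.4
19.95 [ 0.6022 -0.0592  0.2797] [-3.1412  0.0005  1.6877] 0.016932849768794736 [-0.7489  0.2533 -0.7469] [-0.0138  0.0094  0.0196]
scene -0.1 10 [ 0.6043 -0.0558  0.1934] [272.8 157.6]
scene -0.08 21 [ 0.6053 -0.0558  0.2098] [271.9048 153.381 ]
scene -0.06 23 [ 0.6048 -0.0558  0.2298] [271.087  147.5217]
scene -0.04 19 [ 0.6044 -0.0561  0.2478] [270.2105 142.0526]
scene -0.012 35 [ 0.6064 -0.0512  0.2726] [270.8    135.7429]
```

View pics/s7.png

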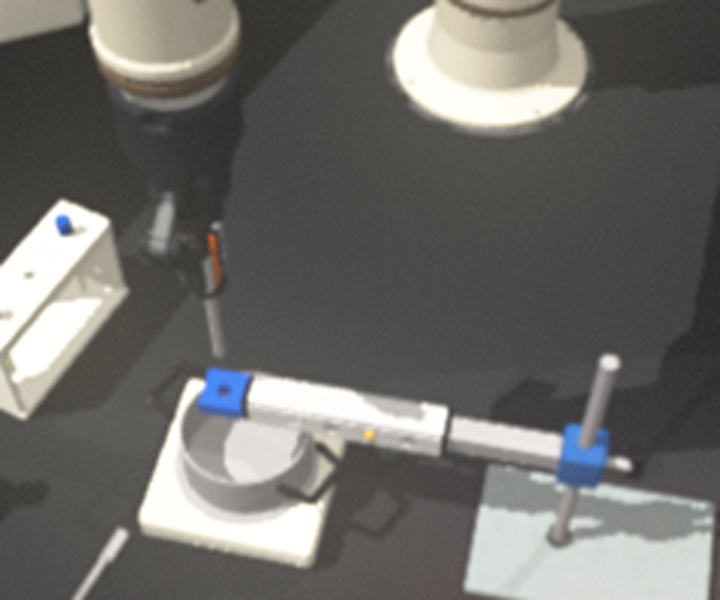

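```bash
cat > k.py <<'E'
from h import *
np.set_printoptions(precision=4,suppress=True)
im=cv2.imread('pics/scene7.png')[:,:,::-1].copy(); m=cams.camera_model('scene')
h=cv2.cvtColor(im,cv2.COLOR_RGB2HSV)
C=np.linalg.inv(np.array(m['camera_from_world']))[:3,3]
def plane(px,z):
    q=P(px,np.ones(len(px)),m); t=(z-C[2])/(q[:,2]-C[2]); return C+t[:,None]*(q-C)
yy,xx=np.mgrid[155:185,260:290]; px=np.c_[xx.ravel(),yy.ravel()]; w=plane(px,.146)
u=np.array([.1205,-.9927]);n=np.array([.9927,.1205])
r=w[:,:2]-np.array([.6032,-.0563]); a=r@u;b=r@n
H=h[px[:,1],px[:,0]].astype(float); V=im[px[:,1],px[:,0]].astype(float)[:,2]
top=(abs(a)<.013)&(abs(b)<.013)
med=np.percentile(V[top],75); wt=np.clip(med-V[top]-8,0,None); print('hole along,across',(a[top]*wt).sum()/wt.sum(),(b[top]*wt).sum()/wt.sum(),med,V[top].astype(int).tolist()[:60])
blue=(H[:,0]>100)&(H[:,0]<125)&(H[:,1]>130)&(V>.8*med); print('top face rect',a[blue].min(),a[blue].max(),b[blue].min(),b[blue].max())
# stem: brightness centroid per row vs background, over rows
for row in range(143,158,2):
    L=im[row,255:290].astype(int).sum(1); print(row,L[8:26].tolist())
E
python3 k.py
```

```text
hole along,across 0.0010247650613896982 0.000845699302165227 244.0 [245, 244, 245, 245, 245, 243, 244, 244, 244, 242, 243, 244, 244, 243, 245, 245, 242, 243, 244, 241, 237, 232, 235, 239, 243, 243, 244, 245, 231, 244, 242, 231, 208, 192, 204, 225, 239, 244, 244, 243, 244, 241, 214, 162, 140, 154, 192, 235, 243, 245, 241, 243, 244, 241, 209, 151, 129, 140, 185, 232]
top face rect -0.014460119689637048 0.017395967607924775 -0.017174706527692513 0.017566809183292325
143 [253, 247, 245, 250, 248, 306, 416, 406, 358, 311, 266, 245, 242, 243, 246, 237, 248, 243]
145 [247, 253, 252, 251, 247, 289, 380, 413, 374, 326, 274, 240, 247, 244, 242, 246, 243, 244]
147 [256, 246, 253, 249, 252, 265, 349, 414, 388, 340, 287, 251, 249, 252, 243, 246, 252, 250]
149 [251, 253, 251, 250, 254, 246, 313, 430, 404, 359, 311, 262, 247, 249, 251, 247, 248, 248]
151 [259, 251, 250, 254, 251, 249, 287, 389, 413, 379, 340, 275, 244, 251, 246, 249, 245, 250]
153 [251, 252, 257, 257, 252, 256, 271, 350, 414, 387, 342, 295, 254, 251, 250, 251, 248, 249]
155 [258, 253, 259, 254, 255, 253, 261, 311, 433, 405, 358, 308, 269, 255, 250, 252, 252, 254]
157 [256, 262, 257, 258, 260, 256, 258, 290, 388, 409, 371, 329, 269, 252, 253, 251, 254, 252]
```

Run:
```python
from h import *
m=cams.camera_model('scene'); M=np.array(m['camera_from_world'])
K=np.array([[m['fx'],0,m['cx']],[0,m['fy'],m['cy']],[0,0,1.]])
def proj(p):
    c=(M[:3,:3]@p.T).T+M[:3,3]; c=c*[1,-1,-1]
    return cv2.projectPoints(c,np.zeros(3),np.zeros(3),K,np.array(m['dist']))[0][:,0]
for xy in [(.6018,-.0573),(.6042,-.0572),(.6022,-.0592),(.6022,-.0572)]:
    z=np.linspace(.19,.26,50); q=proj(np.c_[np.full(50,xy[0]),np.full(50,xy[1]),z])
    print(xy,[round(float(np.interp(r,q[::-1,1],q[::-1,0])),2) for r in (143,151,157)],q[0],'tip',proj(np.array([[xy[0],xy[1],.184]]))[0])
```

```text
(0.6018, -0.0573) [270.46, 271.73, 272.69] [272.76430362 157.47782874] tip [273.02080758 159.08818551]
(0.6042, -0.0572) [269.93, 271.22, 272.18] [272.39235032 158.30754373] tip [272.65133145 159.91545359]
(0.6022, -0.0592) [269.58, 270.87, 271.85] [271.91008237 157.39212948] tip [272.17127689 159.0026197 ]
(0.6022, -0.0572) [270.41, 271.68, 272.64] [272.73684079 157.62569559] tip [272.99357051 159.2356226 ]
```

```bash
python3 -m crank '0 0 0 0.006 0.003 -0.03 0.1;0 0 0 0.006 0.003 -0.06 0.1;0 0 0 0.006 0.003 -0.09 0.1;0 0 0 0.006 0.003 -0.1 0.1;0 0 0 0.006 0.003 -0.1 0.1;0 0 0 0.006 0.003 -0.1 0.1'; python3 s.py 8; python3 -c "
import cv2
a=cv2.imread('pics/scene8.png')[120:200,235:315];cv2.imwrite('pics/s8.png',cv2.resize(a,(600,600),interpolation=cv2.INTER_CUBIC))"
```

```text
time: 20.65
position: [0.6044, -0.0565, 0.2499]
eef_rot: [3.142, -0.0, 1.69]
wrist_force: [-0.1, -0.7, -1.1]
width: 0.0167
grip_force: 39.4
20.65 [ 0.6044 -0.0565  0.2499] [ 3.1415 -0.0002  1.6901] 0.016746466854317084 [-0.1499 -0.6543 -1.1076] [ 0.0133 -0.0684  0.0133]
scene -0.1 25 [ 0.6014 -0.0444  0.1571] [279.36 167.44]
scene -0.08 16 [ 0.6073 -0.0528  0.1797] [274.125 162.625]
scene -0.06 22 [ 0.6068 -0.053   0.1994] [273.2727 157.1364]
scene -0.04 17 [ 0.607  -0.053   0.2186] [272.4118 151.8824]
scene -0.012 35 [ 0.6079 -0.048   0.2428] [273.3143 145.7714]
top -0.1 11 [ 0.5934 -0.0399  0.1542] [346.     212.3636]
```

View pics/s8.png

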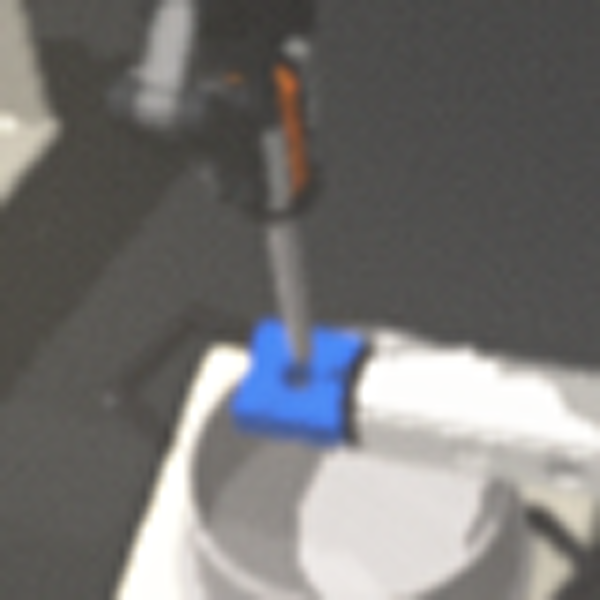

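```bash
python3 -m crank '0 0 0 -0.002 -0.006 0 0.1;0 0 0 -0.002 -0.006 0 0.1;0 0 0 -0.002 -0.006 0 0.1;0 0 0 -0.002 -0.006 0 0.1;0 0 0 -0.002 -0.006 0 0.1'; python3 s.py 9 | head -5; python3 -c "
from bench import readout;print(readout.read_state()['position'])"
```

```text
time: 21.25
position: [0.6037, -0.0584, 0.25]
eef_rot: [3.142, -0.0, 1.69]
wrist_force: [0.7, 0.0, -0.7]
width: 0.0169
grip_force: 39.4
21.25 [ 0.6037 -0.0584  0.25  ] [ 3.1415 -0.      1.69  ] 0.01685487533101575 [ 0.6784  0.041  -0.7225] [-0.0105  0.0028 -0.0146]
scene -0.1 16 [ 0.6025 -0.0486  0.1586] [277.4375 166.9375]
scene -0.08 19 [ 0.6065 -0.0548  0.1799] [273.4211 162.0526]
scene -0.06 20 [ 0.6063 -0.0548  0.1991] [272.65 156.85]
scene -0.04 20 [ 0.6063 -0.055   0.2192] [271.65 151.2 ]
[ 0.60368081 -0.05845509  0.24992128]
```

```bash
python3 -m crank '0 0 0 0 0 -0.01 0.1;0 0 0 0 0 -0.02 0.1;0 0 0 0 0 -0.03 0.1;0 0 0 0 0 -0.04 0.1;0 0 0 0 0 -0.05 0.1;0 0 0 0 0 -0.06 0.1;0 0 0 0 0 -0.07 0.1;0 0 0 0 0 -0.07 0.1'
```

```text
time: 22.15
position: [0.6034, -0.0585, 0.2284]
eef_rot: [-3.141, -0.0, 1.69]
wrist_force: [0.8, -0.2, 0.1]
width: 0.0166
grip_force: 39.4
```

```bash
python3 -m crank '0 0 0 0 0 -0.02 0.1;0 0 0 0 0 -0.04 0.1;0 0 0 0 0 -0.065 0.1;0 0 0 0 0 -0.09 0.1;0 0 0 0 0 -0.115 0.1;0 0 0 0 0 -0.14 0.1;0 0 0 0 0 -0.165 0.1;0 0 0 0 0 -0.19 0.1;0 0 0 0 0 -0.21 0.1;0 0 0 0 0 -0.215 0.1'
```

```text
time: 23.15
position: [0.6032, -0.0585, 0.1634]
eef_rot: [-3.14, -0.0, 1.69]
wrist_force: [0.3, -0.5, 0.5]
width: 0.0167
grip_force: 39.4
```

```bash
python3 -m crank '0 0 0 0 0 -0.005 0.1;0 0 0 0 0 -0.01 0.1;0 0 0 0 0 -0.014 0.1;0 0 0 0 0 -0.018 0.1;0 0 0 0 0 -0.018 0.1'
```

```text
time: 23.65
position: [0.6036, -0.0585, 0.159]
eef_rot: [-3.142, -0.0, 1.69]
wrist_force: [0.2, -0.0, -0.6]
width: 0.0169
grip_force: 39.4
```

```bash
python3 -m crank '0 0 0 0 0 -0.003 0.1;0 0 0 0 0 -0.006 0.1;0 0 0 0 0 -0.008 0.1;0 0 0 0 0 -0.008 0.1'
```

```text
time: 24.05
position: [0.6036, -0.0585, 0.1565]
eef_rot: [-3.141, -0.0, 1.69]
wrist_force: [0.3, -0.2, -0.5]
width: 0.0166
grip_force: 39.4
```

```bash
python3 -m crank '0 0 0 0 0 -0.003 0.1;0 0 0 0 0 -0.005 0.1;0 0 0 0 0 -0.005 0.1'
```

```text
time: 24.35
position: [0.6039, -0.0584, 0.156]
eef_rot: [3.141, 0.001, 1.69]
wrist_force: [-2.2, -0.4, 5.3]
width: 0.017
grip_force: 40.1
```

```bash
python3 -m crank '0 0 0 0 0 0 0.25;0 0 0 0 0 0 0.3;0 0 0 0 0 0 0.4;0 0 0 0 0 0 0.5;0 0 0 0 0 0 0.5;0 0 0 0 0 0 0.5'; python3 -m crank '0 0 0 0 0 0.04 0.5;0 0 0 0 0 0.1 0.5;0 0 0 0 0 0.2 0.5;0 0 0 0 0 0.35 0.5;0 0 0 0 0 0.45 0.5;0 0 0 0 0 0.45 0.5;0 0 0 -0.1 0 0.45 0.5;0 0 0 -0.2 -0.1 0.45 0.5;0 0 0 -0.35 -0.2 0.45 0.5;0 0 0 -0.4 -0.3 0.45 0.5'; python3 -m crank '0 0 0 0 0 0 0.5;0 0 0 0 0 0 0.5'
python3 - <<'E'
from h import *
np.set_printoptions(precision=4,suppress=True)
for c in ('scene','top'):
    im,d,m=grab(c,c+'9.png'); ys,xs=np.nonzero(d>0); p=P(np.c_[xs,ys],d[ys,xs],m)
    near=(abs(p[:,:2]-[.6035,-.0565]).max(1)<.03)
    for lo,hi in((.15,.16),(.16,.17),(.17,.18),(.18,.186),(.186,.196)):
        o=near&(p[:,2]>lo)&(p[:,2]<hi)&(p[:,1]<-.045); print(c,lo,o.sum(),p[o].mean(0) if o.any() else '')
    r=(p[:,2]>.08)&(p[:,2]<.092)&(abs(p[:,0]-.595)<.07)&(abs(p[:,1]+.06)<.08); print('rim',p[r].min(0),p[r].max(0))
a=cv2.imread('pics/scene9.png')[100:240,220:380];cv2.imwrite('pics/s9.png',cv2.resize(a,(686,600),interpolation=cv2.INTER_CUBIC))
E
python3 e.py
```

```text
time: 24.95
position: [0.6037, -0.0585, 0.155]
eef_rot: [-3.142, -0.0, 1.69]
wrist_force: [-0.3, 0.3, -0.1]
width: 0.0428
grip_force: 0.0
time: 25.95
position: [0.4804, -0.1482, 0.2897]
eef_rot: [-3.139, 0.001, 1.692]
wrist_force: [0.2, -0.7, -0.7]
width: 0.0426
grip_force: 0.0
time: 26.15
position: [0.4832, -0.1495, 0.2903]
eef_rot: [3.142, 0.001, 1.687]
wrist_force: [0.1, 0.9, -0.6]
width: 0.0429
grip_force: 0.0
scene 0.15 29 [ 0.6101 -0.0537  0.1542]
scene 0.16 17 [ 0.6106 -0.0542  0.1657]
scene 0.17 23 [ 0.6092 -0.0525  0.1754]
scene 0.18 15 [ 0.6094 -0.0532  0.1838]
scene 0.186 42 [ 0.6046 -0.056   0.1895]
rim [ 0.5414 -0.1393  0.08  ] [0.6508 0.0197 0.0908]
top 0.15 28 [ 0.6013 -0.0576  0.1523]
top 0.16 1 [ 0.5965 -0.0554  0.1621]
top 0.17 3 [ 0.5975 -0.0572  0.1745]
top 0.18 5 [ 0.6015 -0.0567  0.1823]
top 0.186 31 [ 0.6037 -0.0598  0.1907]
rim [ 0.5425 -0.1399  0.08  ] [0.6502 0.0185 0.0906]
26.25 [ 0.4843 -0.1474  0.2904] [ 0.0054 -0.3147  0.3497] 0.04258245120597428
inner end y [0.021  0.0212 0.0215 0.0216 0.0221] travel 0.11717528456716679
scene eye 75 [ 0.6134 -0.056   0.1452] [[ 0.5874 -0.073   0.1413]
 [ 0.6223 -0.0391  0.1491]] travel~ 0.029929527930109966
brass 9 [0.6045 0.0616 0.1421]
```

View pics/s9.png

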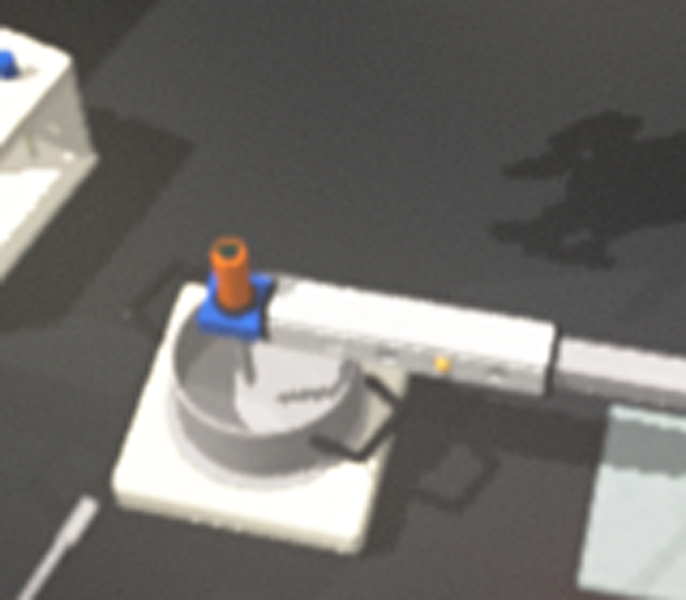

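The thermometer hangs upright in the eye: its head is at about (230,275) in the crop, and its stem goes down into the pan at (250,370). The brass button is out at (441,363), and the head top is at 0.190 m, as it should be with the collar seated. The pan hasn't moved.

```bash
python3 -c "
from bench import ticket;print(ticket.hand_in())"
```

```text
the job is handed in; nothing more can be done
None
```

I handed the job in at about 26 s of the 61 s allowed. The tube is locked at its next hole with both buttons out after a 21 N tug, the thermometer hangs seated in the eye with its tip in the pan, and the robot is clear of everything; no verdict was shown.

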